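# Lay out the crucible station

## Robot

A 7-joint arm with a two-finger parallel gripper is mounted at the origin on a cart in front of the work surface, level with it; the furniture and walls round the work are solid. World frame = base frame: x ahead of the robot, y to its left, z up, the work surface at z = 0. Lengths are in m, angles in rad, forces in N, time in s.
With the tool pointing down it reaches from about 0.4 to 0.75 m from the base axis. Payload 19.5 kg.
Tool frame: the origin (TCP) lies at the centre of the arm's flange, where the gripper is bolted on; the fingertips stand 173 mm ahead of it and the grasp point (between the pads) lies 155 mm ahead of it; y points along the fingers, z is the direction in which the jaws open and shut, and the axes are right-handed (so a half turn about y gives the same grasp; the last joint's range is limited). The gripper opens to 85 mm and grips with 20 to 120 N. Pads are 22 mm wide; open, the fingers measure 114 mm over their backs; the gripper's body (76 mm by 85 mm) begins 54 mm behind the grasp point. The pads swing forward as they close: fully open they stand 13 mm farther back than shut.
Start: joints at [1.232, 0.707, -0.028, 1.485, 0.022, 0.951, -0.075], TCP at [0.168, -0.55, 0.405] pointing down, gripper open.
Joint ranges: [-2.71, 2.71], [-0.32, 2.16], [-1.57, 1.52], [0, 2.45], [-1.46, 4.6], [0, 2.02], [-2.83, 2.83]. Speed limits (rad/s): [1.89, 1.89, 2.57, 2.57, 3.01, 3.01, 3.01].

## Interface

Orientations are given as a unit quaternion [x, y, z, w].
In Python, from workcell import arm gives the robot as it stands.
- The arm moves only by the tool carry_out, never from a script. Its argument "plan" is a list of rows, each an object with "turn": the turn, a rotation vector about the tool's x, y, z in rad, a list of three; "dp": the shift along the tool's x, y, z in cm, a list of three; "fingers": the finger opening in cm, from 0 to 8.54. In form: [{"turn": [rx, ry, rz], "dp": [dx, dy, dz], "fingers": fingers}, ...]. A call has 1 to 12 rows; each row shifts and turns the pose as measured when the row begins, along the tool's axes as they then stand; what a row does not reach is not made up. A row lasts 1/10 s, in which the tool goes at most 50 mm and 8.59 degrees, less where a joint would pass 70% of its speed; a pose out of reach is approached as far as the arm can. A call is refused whole if a number of a shift passes 5 or a number of a turn 0.15, either way. A call with a gripper value outside its range is refused whole. The fingers move at their own pace and stop on an object; "force" is the grip in N (left out, the last holds). Time passes only in rows, so rows that do not move let the fingers close. It gives the time, the measured TCP pose, the force and the opening at its end, in the units of the state.
- arm.sense(): the state, without advancing time (a new reading comes with each control period).
- arm.get_image(name): name is "side" or "top" or "wrist"; returns a dict with "frame" (384x512x3 uint8, red, green, blue), "range_z" (384x512 float32, m along the optical axis (not along the pixel's ray), 0 where there is no reading), "fx", "fy", "cx", "cy" (pixels), "origin" and "attitude" of the camera in the world. Camera axes: x right, y up, looking along -z (the intrinsics and any distortion apply to the point x, -y, -z); pixel columns grow to the right and rows downward; lengths in m; the calibration is good to about 2 mm. A picture is of the moment at which its call begins.
- arm.job_done(): hands the job in, once; it reports no verdict.
The state is a dict: "time": time; "joint_positions": joint angles; "joint_vel": joint speeds; "joint_efforts": joint torques, N m; "position": TCP position; "ee_rot": TCP orientation; "force": force on the tool from outside, world axes, zero at the start; "ft_torque": the same for the moment, N m; "opening": finger opening in m.
Only numpy, scipy, OpenCV 4.12 (cv2) and the standard library are available. Lean on these libraries where they do the work, as an engineer would, in place of code of your own. Each camera call takes 0.05 s, during which the arm holds its last target. There are 200 camera calls.

## Task

Lay out the row for the next ashing run on the three coasters between the stoppered jar and the small beaker: the wide white-capped bottle centred on the coaster next to the jar, the small cream bottle on the coaster next to the beaker, and the crucible on the middle coaster between them, with its lid fitted on top. Everything stands upright and centred, and the jar and the beaker stay where they are.

Things in the scene. Friction and masses are not known exactly. Their poses are not given: they have to be found in the camera images.
- wide_bottle_center (a point): squat clear bottle with a broad ribbed white screw cap, 57 mm diameter, 101 mm high in all (cap about 52 mm diameter, top 25 mm), loose, upright; point on its axis 50 mm above its underside; z up
- small_bottle_center (a point): small cream plastic bottle with a white screw cap, 32 mm diameter, 72 mm high, loose, upright; point on its axis 36 mm above its underside; z up
- crucible_center (a point): open white porcelain crucible, 56 mm outer diameter at the rim, 46 mm at the foot, 45 mm high, wall 4 mm (mouth about 48 mm wide), loose, upright; point on its axis 22.5 mm above its underside; z up
- lid_center (a point): white porcelain crucible lid, lying right way up: a disc 62 mm in diameter whose underside is 5 mm above the lowest point of the lid, below it a centring boss 39 mm wide and 5 mm deep, on top a cylindrical knob 16 mm in diameter from 9 to 30 mm above the lowest point. Fitted, the boss sits in the crucible's mouth and the disc rests on the rim. This point lies on its axis 15 mm above its lowest point; z up
- coaster_left: flat round cork coaster (light brown) fixed on the bench, 84 mm diameter, 6 mm thick, with a thin dark ring on its top; one of three alike in a rough row across the bench; this is the left one (largest y). Origin at the centre of its underside (its top is 6 mm above); its z axis is up, y roughly to the robot's left
- coaster_mid: flat round cork coaster (light brown) fixed on the bench, 84 mm diameter, 6 mm thick, with a thin dark ring on its top; one of three alike in a rough row across the bench; this is the middle one. Origin at the centre of its underside (its top is 6 mm above); its z axis is up, y roughly to the robot's left
- coaster_right: flat round cork coaster (light brown) fixed on the bench, 84 mm diameter, 6 mm thick, with a thin dark ring on its top; one of three alike in a rough row across the bench; this is the right one (smallest y). Origin at the centre of its underside (its top is 6 mm above); its z axis is up, y roughly to the robot's left
- jar_center (a point): cream plastic jar with a black rubber stopper, 56 mm diameter, 160 mm high, loose; it stands beyond one end of the row of coasters (left or right end, it varies), about 135 mm from the end coaster; not to be moved. This point lies on its axis 80 mm above its underside; z up
- beaker_center (a point): small empty translucent plastic beaker, 73 mm wide over the spout, 64 mm high, loose; it stands beyond the other end of the row, about 135 mm from the end coaster; not to be moved. This point lies on its axis 32 mm above its underside; z up
There are look-alikes about, which are no part of the job. Leave any orange or pink look-alike of the part that bears wide_bottle_center alone.

How it is judged:
By the outcome, as a careful person would: the job done as asked, in the order asked, and still so for the second after the job is handed in, with the robot touching nothing.
It also fails if it takes over 96 s, if anything falls off the work surface, if the arm or the gripper's body presses on something with over 40 N, if the wrist force passes 120 N, or if a joint passes its speed limit or range.

## Working session

There is one attempt and no reset: what is moved stays moved. The work goes in short steps, Python scripts to look and compute and a tool call to move; the robot and the scene stay as the last step left them, time stands still between calls to the robot, and variables do not carry over. Pictures are saved under pics/ and viewed, about 12 in all and at most 16, crops included, and the job is handed in when it is done.

Besides the shell and the picture viewer there is one more tool, called after "Emit:" in YAML: its name, and indented under it one key for each argument. carry_out: Moves the arm, as the interface text tells. Its arguments: {"type":"object","properties":{"plan":{"type":"array","items":{"type":"object","properties":{"turn":{"type":"array","items":{"type":"number"}},"dp":{"type":"array","items":{"type":"number"}},"fingers":{"type":"number"}}}},"force":{"type":"number"}},"required":["plan"]}

```bash
ls; mkdir -p pics
cat > h.py <<'E'
import numpy as np, cv2
from workcell import arm
from scipy.spatial.transform import Rotation as R
def grab(n):
    d=arm.get_image(n); np.savez('pics/'+n+'.npz',**{k:np.array(v) for k,v in d.items()}); return d
def cloud(d):
    z=np.array(d['range_z']); v,u=np.mgrid[:z.shape[0],:z.shape[1]]
    p=np.stack([(u-d['cx'])/d['fx']*z,-(v-d['cy'])/d['fy']*z,-z],-1)
    a=np.array(d['attitude']); r=R.from_quat(a) if a.shape==(4,) else R.from_matrix(a)
    w=p.reshape(-1,3)@r.as_matrix().T+np.array(d['origin']); w=w.reshape(p.shape); w[z==0]=np.nan
    return w
E
python3 - <<'E'
from h import *
for n in('top','side'):
    d=grab(n); cv2.imwrite(f'pics/{n}0.png',d['frame'][...,::-1]); print(n,{k:v for k,v in d.items() if k not in('frame','range_z')})
print(arm.sense())
E
```

```text
pics
top {'fx': 396.66243980863004, 'fy': 396.66243980863004, 'cx': 253.17499693359684, 'cy': 196.92781085491893, 'origin': array([0.24606085, 0.15670239, 1.42452233]), 'attitude': array([-0.06765894,  0.06069224,  0.70505463, -0.70330412])}
side {'fx': 425.9858853202504, 'fy': 425.9858853202504, 'cx': 257.1153954125204, 'cy': 182.93318118415763, 'origin': array([0.18739531, 1.27520193, 0.77923175]), 'attitude': array([-0.0619736 ,  0.48378417,  0.86533584, -0.11535178])}
{'time': 0.1, 'joint_positions': array([ 1.23229025,  0.70701092, -0.02762092,  1.4849528 ,  0.02197716,
        0.95097443, -0.07547921]), 'joint_vel': array([-7.47216508e-05, -2.48465623e-04, -1.10565705e-03, -1.73378884e-03,
        5.74810960e-04, -1.07618334e-03,  1.50470836e-03]), 'joint_efforts': array([ 2.50993864e-03, -8.84288979e+01,  1.23713393e+00, -2.36451423e+01,
        1.70579343e-02,  5.14822299e-03, -4.27802945e-05]), 'position': array([ 0.16815395, -0.54978051,  0.40429111]), 'ee_rot': array([-0.10461481,  0.69969829, -0.69896968,  0.10449607]), 'force': array([ 0.417399  , -0.53942042, -0.44113092]), 'ft_torque': array([-0.00437024,  0.01588154, -0.02531694]), 'opening': 0.0855646128558592}
```

View pics/top0.png

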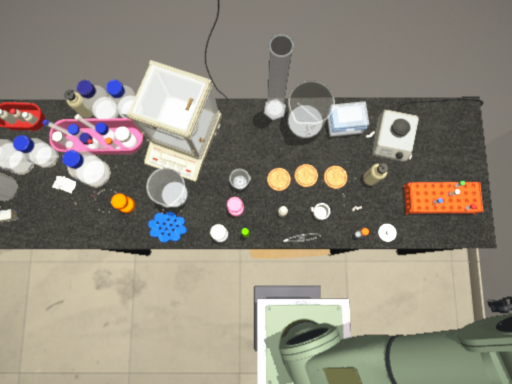

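View pics/side0.png

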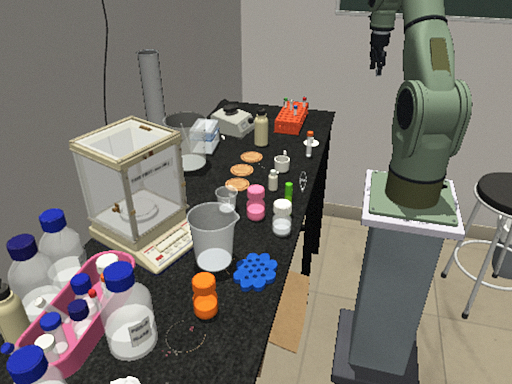

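Run:
```python
from h import *
d=dict(np.load('pics/top.npz')); w=cloud(d)
c=d['frame'][150:250,200:410,::-1]; cv2.imwrite('pics/crop.png',cv2.resize(c,None,fx=3.8,fy=3.8,interpolation=cv2.INTER_CUBIC))
for n,(u,v) in dict(wide=(219,233),small=(283,211),cru=(321,211),lid=(388,232),cl=(279,179),cm=(306,175),cr=(335,177),jar=(379,169),beak=(239,179),pink=(235,206),green=(245,232),vial=(363,232),tw=(300,238)).items():
    print(n,w[v,u].round(3), np.nanmax(w[v-6:v+7,u-6:u+7,2]).round(3))
# coasters by colour
hsv=cv2.cvtColor(d['frame'],cv2.COLOR_RGB2HSV); m=((hsv[...,0]<25)&(hsv[...,1]>70)&(hsv[...,2]>120)).astype(np.uint8)
m[:, :260]=0;m[:,350:]=0;m[:160]=0;m[195:]=0
n,l,s,ct=cv2.connectedComponentsWithStats(m)
for i in range(1,n):
    if s[i,4]>150:
        q=w[l==i]; e=cv2.minEnclosingCircle(q[:,:2].astype(np.float32)); print(s[i],q.mean(0).round(4),e)
```

```text
wide [0.368 0.284 0.098] 0.108
small [0.445 0.067 0.073] 0.075
cru [ 0.455 -0.075  0.003] 0.05
lid [ 0.376 -0.302  0.029] 0.035
cl [0.574 0.076 0.002] 0.014
cm [ 0.589 -0.024  0.003] 0.014
cr [ 0.58  -0.129  0.007] 0.013
jar [ 0.574 -0.247  0.146] 0.163
beak [0.573 0.222 0.01 ] 0.067
pink [0.459 0.231 0.1  ] 0.107
green [0.37  0.197 0.109] 0.115
vial [ 0.369 -0.195  0.103] 0.108
tw [0.357 0.004 0.008] 0.016
[294 164  24  23 450] [ 0.5883 -0.0223  0.0044] ((0.590793251991272, -0.022850897163152695), 0.04614966735243797)
[324 165  24  24 456] [nan nan nan] ((0.5824037790298462, -0.13100719451904297), 0.045992251485586166)
[267 167  24  24 448] [nan nan nan] ((0.576458215713501, 0.07757063210010529), 0.0451001413166523)
```

View pics/crop.png

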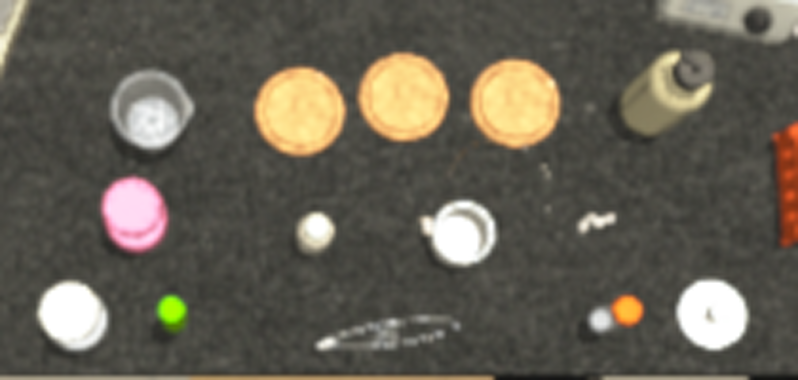

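```bash
cat >> h.py <<'E'
def rel(x,y,z,zx=0,zy=1):
    """shift (cm, tool axes) and turn to TCP x,y,z, tool pointing down with jaw axis (tool z) along (zx,zy)"""
    s=arm.sense(); r=R.from_quat(s['ee_rot']); Y=np.array([0,0,-1.]); Z=np.array([zx,zy,0.])/np.hypot(zx,zy)
    Rt=R.from_matrix(np.stack([np.cross(Y,Z),Y,Z],1))
    dp=r.inv().apply(np.array([x,y,z])-s['position'])*100; tv=(r.inv()*Rt).as_rotvec()
    print('t',round(s['time'],2),'pos',s['position'].round(4),'F',s['force'].round(1),'open',round(s['opening'],4),'j7',s['joint_positions'][6].round(2))
    print('dp',dp.round(2),'turn',tv.round(3)); print('tool axes (cols)\n',r.as_matrix().round(3))
E
python3 - <<'E'
from h import *
for a in((0,1),(0,-1),(1,0),(-1,0)): rel(.45,-.3,.40,*a)
d=grab('wrist'); print(d['origin'],R.from_quat(d['attitude']).as_matrix().round(2))
w=cloud(dict(np.load('pics/top.npz')))
for n,u,v,lo,hi in(('wide',219,233,.085,.115),('small',283,211,.06,.09),('cru',321,211,.03,.06),('lid',388,232,.003,.02),('pink',235,206,.085,.12)):
    q=w[v-14:v+15,u-14:u+15].reshape(-1,3); q=q[(q[:,2]>lo)&(q[:,2]<hi)]; print(n,len(q),q.mean(0).round(4),cv2.minEnclosingCircle(q[:,:2].astype(np.float32)))
E
```

```text
t 0.1 pos [ 0.1682 -0.5498  0.4043] F [ 0.4 -0.5 -0.4] open 0.0856 j7 -0.08
dp [-34.26   0.44 -15.64] turn [ 0.000e+00 -2.845e+00 -1.000e-03]
tool axes (cols)
 [[-0.956 -0.     0.292]
 [-0.292  0.001 -0.956]
 [ 0.    -1.    -0.001]]
t 0.1 pos [ 0.1682 -0.5498  0.4043] F [ 0.4 -0.5 -0.4] open 0.0856 j7 -0.08
dp [-34.26   0.44 -15.64] turn [0.001 0.297 0.   ]
tool axes (cols)
 [[-0.956 -0.     0.292]
 [-0.292  0.001 -0.956]
 [ 0.    -1.    -0.001]]
t 0.1 pos [ 0.1682 -0.5498  0.4043] F [ 0.4 -0.5 -0.4] open 0.0856 j7 -0.08
dp [-34.26   0.44 -15.64] turn [ 1.000e-03 -1.274e+00 -1.000e-03]
tool axes (cols)
 [[-0.956 -0.     0.292]
 [-0.292  0.001 -0.956]
 [ 0.    -1.    -0.001]]
t 0.1 pos [ 0.1682 -0.5498  0.4043] F [ 0.4 -0.5 -0.4] open 0.0856 j7 -0.08
dp [-34.26   0.44 -15.64] turn [1.000e-03 1.868e+00 1.000e-03]
tool axes (cols)
 [[-0.956 -0.     0.292]
 [-0.292  0.001 -0.956]
 [ 0.    -1.    -0.001]]
[ 0.23679134 -0.5282965   0.37303189] [[ 0.29  0.92  0.27]
 [-0.96  0.28  0.08]
 [-0.   -0.29  0.96]]
wide 188 [0.373  0.2871 0.0987] ((0.37308740615844727, 0.2872013747692108), 0.02570713311433792)
small 27 [0.4517 0.0657 0.0697] ((0.4523470997810364, 0.06498219817876816), 0.009703156538307667)
cru 77 [ 0.4522 -0.0724  0.0418] ((0.451416939496994, -0.07147711515426636), 0.027908731251955032)
lid 286 [ 0.3783 -0.3077  0.008 ] ((0.3785500228404999, -0.3075953722000122), 0.07047103345394135)
pink 180 [0.4662 0.2323 0.0985] ((0.46718841791152954, 0.23301663994789124), 0.02589133195579052)
```

Emit:
carry_out:
  plan:
    - {"turn": [0, 0.149, 0], "dp": [-4.5, 0, 0], "fingers": 8.5}
    - {"turn": [0, 0.148, 0], "dp": [-4.5, 0, 0], "fingers": 8.5}
    - {"turn": [0, 0, 0], "dp": [-3.2, 0, -3.8], "fingers": 8.5}
    - {"turn": [0, 0, 0], "dp": [-3.2, 0, -3.8], "fingers": 8.5}
    - {"turn": [0, 0, 0], "dp": [-3.2, 0, -3.8], "fingers": 8.5}
    - {"turn": [0, 0, 0], "dp": [-3.2, 0, -3.8], "fingers": 8.5}
    - {"turn": [0, 0, 0], "dp": [-3.2, 0, -3.8], "fingers": 8.5}
    - {"turn": [0, 0, 0], "dp": [-3.2, 0, -3.8], "fingers": 8.5}

```text
time: 0.95
position: [0.4496, -0.3048, 0.4017]
ee_rot: [0.005, 0.707, -0.707, -0.008]
force: [0.2, -1.8, -0.8]
opening: 0.0851
```

Emit:
carry_out:
  plan:
    - {"dp": [0, 0, -4.9]}
    - {"dp": [0, 0, -4.9]}
    - {"dp": [0, 0, -4.9]}
    - {"dp": [0, 0, -4.9]}
    - {"dp": [0, 0, -4.9]}
    - {"dp": [0, 0, -4.9]}
    - {"dp": [1.0, 0, -4.8]}
    - {"dp": [1.2, 0, -4.8]}
    - {"dp": [1.3, 0, -4.8]}
    - {"dp": [1.3, 0, -4.8]}
    - {"dp": [1.3, 0, -4.8]}
    - {"dp": [1.3, 0, -4.8]}

```text
schema error: expected keys turn, dp, fingers
```

Run:
```python
from h import *
rel(.373,.287,.30,0,-1)
d=grab('wrist'); print(d['origin']);cv2.imwrite('pics/w1.png',d['frame'][...,::-1])
w=cloud(d); q=w.reshape(-1,3); q=q[(abs(q[:,0]-.373)<.05)&(abs(q[:,1]-.287)<.05)&(q[:,2]>.085)&(q[:,2]<.12)]
print(len(q),q.mean(0).round(4),cv2.minEnclosingCircle(q[:,:2].astype(np.float32)),np.median(q[:,2]))
```

```text
t 0.95 pos [ 0.4496 -0.3048  0.4017] F [ 0.2 -1.8 -0.8] open 0.0851 j7 -0.95
dp [  8.69  10.23 -59.02] turn [ 0.    -0.018  0.004]
tool axes (cols)
 [[-1.    -0.004 -0.018]
 [ 0.018  0.001 -1.   ]
 [ 0.004 -1.    -0.   ]]
[ 0.52133361 -0.30581792  0.37016681]
0 [nan nan nan] ((0.0, 0.0), 0.0) nan<stdin>:5: RuntimeWarning: Mean of empty slice.
  ret = um.true_divide(
  return _methods._mean(a, axis=axis, dtype=dtype,
  ret = ret.dtype.type(ret / rcount)
```

View pics/w1.png

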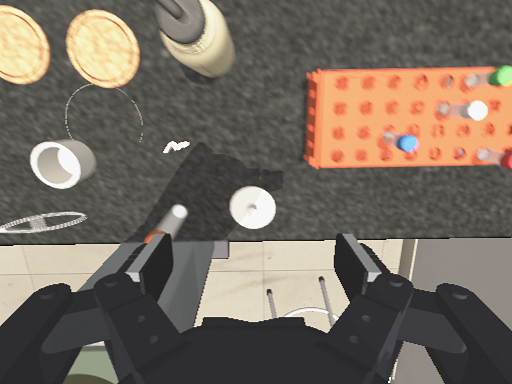

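Emit:
carry_out:
  plan:
    - {"turn": [0, -0.018, 0], "dp": [0, 0, -4.9], "fingers": 8.5}
    - {"turn": [0, 0, 0], "dp": [0, 0, -4.9], "fingers": 8.5}
    - {"turn": [0, 0, 0], "dp": [0, 0, -4.9], "fingers": 8.5}
    - {"turn": [0, 0, 0], "dp": [0, 0, -4.9], "fingers": 8.5}
    - {"turn": [0, 0, 0], "dp": [0, 0, -4.9], "fingers": 8.5}
    - {"turn": [0, 0, 0], "dp": [0, 0, -4.9], "fingers": 8.5}
    - {"turn": [0, 0, 0], "dp": [1.0, 0, -4.8], "fingers": 8.5}
    - {"turn": [0, 0, 0], "dp": [1.2, 0, -4.8], "fingers": 8.5}
    - {"turn": [0, 0, 0], "dp": [1.3, 0, -4.8], "fingers": 8.5}
    - {"turn": [0, 0, 0], "dp": [1.3, 0, -4.8], "fingers": 8.5}
    - {"turn": [0, 0, 0], "dp": [1.3, 0, -4.8], "fingers": 8.5}
    - {"turn": [0, 0, 0], "dp": [1.3, 0, -4.8], "fingers": 8.5}

```text
time: 2.2
position: [0.3738, 0.2827, 0.4022]
ee_rot: [-0.003, 0.708, -0.706, 0.002]
force: [2.2, 0.7, 0.1]
opening: 0.0853
```

```bash
cat >> h.py <<'E'
def disc(d,x,y,r,lo,hi,white=False):
    w=cloud(d); m=(np.hypot(w[...,0]-x,w[...,1]-y)<r)&(w[...,2]>lo)&(w[...,2]<hi)
    if white: m&=d['frame'].min(-1)>110
    q=w[m]
    if len(q)<5: return print('none',len(q))
    c,rr=cv2.minEnclosingCircle(q[:,:2].astype(np.float32)); print(len(q),'mean',q.mean(0).round(4),'circ',np.round(c,4),round(rr,4),'z',np.percentile(q[:,2],[5,50,95]).round(4))
def cork(d,x,y):
    w=cloud(d); h=cv2.cvtColor(d['frame'],cv2.COLOR_RGB2HSV); m=(h[...,0]<25)&(h[...,1]>70)&(h[...,2]>100)&(np.hypot(w[...,0]-x,w[...,1]-y)<.06)&(w[...,2]<.03)
    q=w[m]; c,rr=cv2.minEnclosingCircle(q[:,:2].astype(np.float32)); print('cork',len(q),'mean',q.mean(0).round(4),'circ',np.round(c,4),round(rr,4))
E
cp pics/wrist.npz pics/w_a.npz
python3 - <<'E'
from h import *
d=dict(np.load('pics/w_a.npz')); disc(d,.378,-.30,.05,.003,.014,True); disc(d,.378,-.30,.02,.022,.04); disc(d,.452,-.073,.045,.035,.055); cork(d,.582,-.131)
rel(.373,.287,.30,0,-1)
d=grab('wrist'); print(d['origin']);cv2.imwrite('pics/w2.png',d['frame'][...,::-1])
disc(d,.373,.287,.05,.085,.12)
E
```

```text
1278 mean [ 0.3813 -0.3042  0.0088] circ [ 0.3796 -0.304 ] 0.0311 z [0.0075 0.0087 0.01  ]
112 mean [ 0.381  -0.3043  0.0288] circ [ 0.38   -0.3043] 0.0079 z [0.0242 0.0293 0.0306]
862 mean [ 0.4527 -0.0682  0.042 ] circ [ 0.4518 -0.0691] 0.0285 z [0.0358 0.0433 0.0454]
cork 3060 mean [ 0.5872 -0.1264  0.0051] circ [ 0.5864 -0.1245] 0.0465
t 2.2 pos [0.3738 0.2827 0.4022] F [2.2 0.7 0.1] open 0.0853 j7 -2.06
dp [ 0.07 10.22 -0.4 ] turn [0.004 0.007 0.001]
tool axes (cols)
 [[-1.    -0.001  0.007]
 [-0.007  0.004 -1.   ]
 [ 0.001 -1.    -0.004]]
[0.44558265 0.28356193 0.37089503]
1953 mean [0.3764 0.2904 0.0992] circ [0.3744 0.2905] 0.0263 z [0.0963 0.0997 0.101 ]
```

View pics/w2.png

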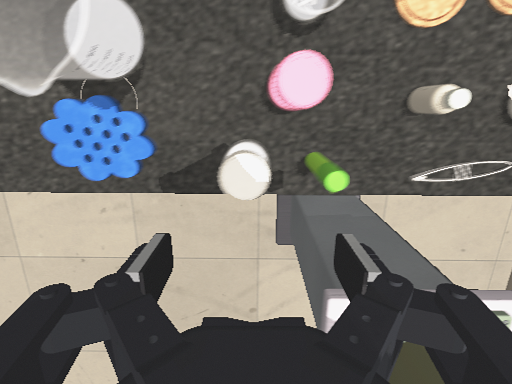

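Emit:
carry_out:
  plan:
    - {"turn": [0.004, 0.007, 0], "dp": [-0.15, 3, -0.8], "fingers": 8.5}
    - {"turn": [0, 0, 0], "dp": [0, 4, 0], "fingers": 8.5}
    - {"turn": [0, 0, 0], "dp": [0, 4, 0], "fingers": 8.5}
    - {"turn": [0, 0, 0], "dp": [0, 3.5, 0], "fingers": 8.5}
    - {"turn": [0, 0, 0], "dp": [0, 2, 0], "fingers": 8.5}
    - {"turn": [0, 0, 0], "dp": [0, 0, 0], "fingers": 8.5}

```text
time: 2.85
position: [0.3706, 0.3023, 0.2309]
ee_rot: [-0.007, 0.709, -0.705, 0.006]
force: [1.2, -0.3, 1.1]
opening: 0.085
```

Run:
```python
from h import *
rel(.3755,.2905,.212,0,-1)
```

```text
t 2.85 pos [0.3706 0.3023 0.2309] F [ 1.2 -0.3  1.1] open 0.085 j7 -2.0
dp [-0.48  1.88  1.2 ] turn [0.005 0.017 0.001]
tool axes (cols)
 [[-1.    -0.001  0.017]
 [-0.017  0.005 -1.   ]
 [ 0.001 -1.    -0.005]]
```

Emit:
carry_out:
  plan:
    - {"turn": [0.005, 0.017, 0], "dp": [-0.48, 0, 1.2], "fingers": 8.5}
    - {"turn": [0, 0, 0], "dp": [0, 0, 0], "fingers": 8.5}

```text
time: 3.05
position: [0.3764, 0.2891, 0.232]
ee_rot: [-0.0, -0.707, 0.707, 0.001]
force: [0.6, 0.4, -0.6]
opening: 0.0852
```

Run:
```python
from h import *
rel(.3755,.2905,.212,0,-1)
```

```text
t 3.05 pos [0.3764 0.2891 0.232 ] F [ 0.6  0.4 -0.6] open 0.0852 j7 -2.0
dp [ 0.09  2.   -0.14] turn [-0.    -0.001  0.001]
tool axes (cols)
 [[-1.    -0.001 -0.001]
 [ 0.001 -0.    -1.   ]
 [ 0.001 -1.     0.   ]]
```

Emit:
carry_out:
  plan:
    - {"turn": [0, 0, 0], "dp": [0.08, 1.9, -0.12], "fingers": 8.5}
    - {"turn": [0, 0, 0], "dp": [0, 0, 0], "fingers": 8.5}
    - {"turn": [0, 0, 0], "dp": [0, 0, 0], "fingers": 4.5}
    - {"turn": [0, 0, 0], "dp": [0, 0, 0], "fingers": 4.5}
    - {"turn": [0, 0, 0], "dp": [0, 0, 0], "fingers": 4.5}
    - {"turn": [0, 0, 0], "dp": [0, 0, 0], "fingers": 4.5}
    - {"turn": [0, 0, 0], "dp": [0, 0, 0], "fingers": 4.5}
    - {"turn": [0, 0, 0], "dp": [0, 0, 0], "fingers": 4.5}
  force: 50

```text
time: 3.85
position: [0.3771, 0.2902, 0.2192]
ee_rot: [0.003, 0.709, -0.705, 0.001]
force: [-0.2, -0.7, -1.6]
opening: 0.0559
```

Run:
```python
from h import *
rel(.3755,.2905,.38,0,-1)
d=grab('side');cv2.imwrite('pics/s1.png',cv2.resize(d['frame'][130:330,170:370,::-1],None,fx=3,fy=3))
```

```text
t 3.85 pos [0.3771 0.2902 0.2192] F [-0.2 -0.7 -1.6] open 0.0559 j7 -1.99
dp [  0.07 -16.08  -0.11] turn [ 0.005 -0.003 -0.006]
tool axes (cols)
 [[-1.     0.006 -0.003]
 [ 0.003  0.005 -1.   ]
 [-0.006 -1.    -0.005]]
```

View pics/s1.png

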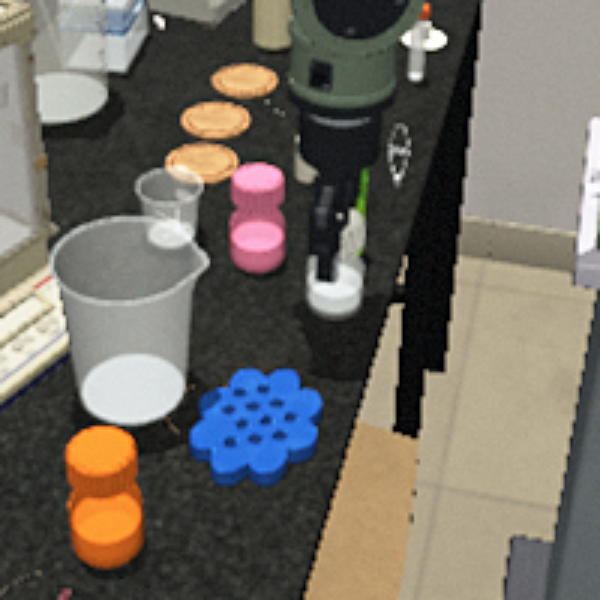

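Emit:
carry_out:
  plan:
    - {"turn": [0, 0, 0], "dp": [0, -3, 0], "fingers": 4.5}
    - {"turn": [0, 0, 0], "dp": [0, -4, 0], "fingers": 4.5}
    - {"turn": [0, 0, 0], "dp": [0, -4, 0], "fingers": 4.5}
    - {"turn": [0, 0, 0], "dp": [-1, -3, 2], "fingers": 4.5}
    - {"turn": [0, 0, 0], "dp": [-2, 0, 4], "fingers": 4.5}
    - {"turn": [0, 0, 0], "dp": [-2, 0, 4], "fingers": 4.5}
    - {"turn": [0, 0, 0], "dp": [-2, 0, 4], "fingers": 4.5}
    - {"turn": [0, 0, 0], "dp": [-2, 0, 4], "fingers": 4.5}
    - {"turn": [0, 0, 0], "dp": [-2, 0, 4], "fingers": 4.5}
    - {"turn": [0, 0, 0], "dp": [-2, 0, 4], "fingers": 4.5}
    - {"turn": [0, 0, 0], "dp": [0, 0, 2], "fingers": 4.5}
    - {"turn": [0, 0, 0], "dp": [0, 0, 0], "fingers": 4.5}

```text
time: 5.1
position: [0.5097, -0.0016, 0.3637]
ee_rot: [0.001, 0.708, -0.706, 0.002]
force: [-1.3, 1.0, -1.3]
opening: 0.0558
```

Run:
```python
from h import *
rel(.587,-.125,.36,0,-1)
d=grab('wrist');cv2.imwrite('pics/w3.png',d['frame'][...,::-1])
for c in((.577,.079),(.591,-.021),(.585,-.127)): cork(d,*c)
disc(d,.452,.067,.03,.055,.085); disc(d,.452,-.07,.045,.035,.055)
```

```text
t 5.1 pos [ 0.5097 -0.0016  0.3637] F [-1.3  1.  -1.3] open 0.0558 j7 -1.49
dp [-7.72  0.37 12.35] turn [ 0.003  0.001 -0.005]
tool axes (cols)
 [[-1.     0.005  0.001]
 [-0.001  0.003 -1.   ]
 [-0.005 -1.    -0.003]]
cork 4025 mean [0.5776 0.0796 0.0057] circ [0.5778 0.072 ] 0.0528
cork 4173 mean [ 0.5912 -0.0201  0.0057] circ [ 0.5901 -0.0122] 0.0513
cork 4138 mean [ 0.585  -0.1272  0.0057] circ [ 0.5839 -0.1295] 0.0435
184 mean [0.4605 0.0696 0.064 ] circ [0.4571 0.069 ] 0.0118 z [0.0552 0.065  0.0722]
384 mean [ 0.4651 -0.0761  0.0424] circ [ 0.4526 -0.0684] 0.0279 z [0.0361 0.0437 0.0452]
```

View pics/w3.png

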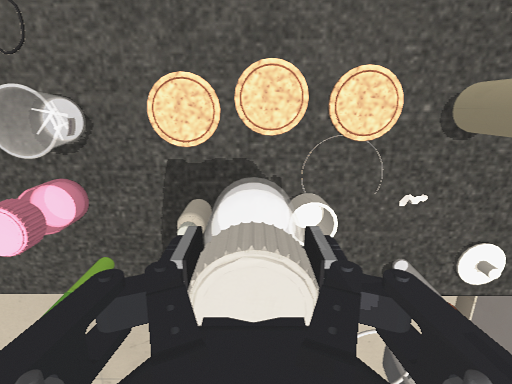

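Emit:
carry_out:
  plan:
    - {"turn": [0.003, 0, -0.005], "dp": [-1.9, 0, 3.0], "fingers": 4.5}
    - {"turn": [0, 0, 0], "dp": [-1.9, 0, 3.0], "fingers": 4.5}
    - {"turn": [0, 0, 0], "dp": [-1.9, 0, 3.0], "fingers": 4.5}
    - {"turn": [0, 0, 0], "dp": [-1.5, 2, 2.5], "fingers": 4.5}
    - {"turn": [0, 0, 0], "dp": [0, 3, 0], "fingers": 4.5}
    - {"turn": [0, 0, 0], "dp": [0, 3, 0], "fingers": 4.5}
    - {"turn": [0, 0, 0], "dp": [0, 1, 0], "fingers": 4.5}
    - {"turn": [0, 0, 0], "dp": [0, 0, 0], "fingers": 4.5}

```text
time: 5.95
position: [0.5856, -0.1084, 0.2708]
ee_rot: [-0.005, 0.709, -0.705, 0.005]
force: [0.6, -0.1, -1.4]
opening: 0.0561
```

Run:
```python
from h import *
rel(.586,-.127,.226,0,-1)
```

```text
t 5.95 pos [ 0.5856 -0.1084  0.2708] F [ 0.6 -0.1 -1.4] open 0.0561 j7 -1.32
dp [-0.01  4.47  1.89] turn [0.005 0.015 0.   ]
tool axes (cols)
 [[-1.    -0.     0.015]
 [-0.015  0.005 -1.   ]
 [ 0.    -1.    -0.005]]
```

Emit:
carry_out:
  plan:
    - {"turn": [0.005, 0.015, 0], "dp": [0, 0, 1.8], "fingers": 4.5}
    - {"turn": [0, 0, 0], "dp": [0, 1.5, 0], "fingers": 4.5}
    - {"turn": [0, 0, 0], "dp": [0, 1.3, 0], "fingers": 4.5}
    - {"turn": [0, 0, 0], "dp": [0, 0, 0], "fingers": 4.5}

```text
time: 6.35
position: [0.587, -0.1254, 0.2452]
ee_rot: [-0.001, -0.707, 0.707, -0.002]
force: [1.1, 0.7, -1.2]
opening: 0.0562
```

Run:
```python
from h import *
rel(.586,-.127,.2265,0,-1)
```

```text
t 6.35 pos [ 0.587  -0.1254  0.2452] F [ 1.1  0.7 -1.2] open 0.0562 j7 -1.3
dp [0.11 1.87 0.16] turn [-0.     0.002 -0.004]
tool axes (cols)
 [[-1.     0.004  0.002]
 [-0.002 -0.    -1.   ]
 [-0.004 -1.     0.   ]]
```

Emit:
carry_out:
  plan:
    - {"turn": [0, 0, -0.004], "dp": [0.1, 1.0, 0.15], "fingers": 4.5}
    - {"turn": [0, 0, 0], "dp": [0, 0.6, 0], "fingers": 4.5}
    - {"turn": [0, 0, 0], "dp": [0, 0.2, 0], "fingers": 4.5}
    - {"turn": [0, 0, 0], "dp": [0, 0, 0], "fingers": 4.5}

```text
time: 6.75
position: [0.5863, -0.1264, 0.2267]
ee_rot: [-0.001, 0.707, -0.707, 0.001]
force: [0.0, -0.4, -1.3]
opening: 0.0564
```

Run:
```python
from h import *
rel(.586,-.127,.2255,0,-1)
```

```text
t 6.75 pos [ 0.5863 -0.1264  0.2267] F [ 0.  -0.4 -1.3] open 0.0564 j7 -1.3
dp [0.03 0.12 0.06] turn [ 0.     0.002 -0.001]
tool axes (cols)
 [[-1.     0.001  0.002]
 [-0.002  0.    -1.   ]
 [-0.001 -1.    -0.   ]]
```

Emit:
carry_out:
  plan:
    - {"turn": [0, 0, 0], "dp": [0, 0.12, 0.05], "fingers": 4.5}
    - {"turn": [0, 0, 0], "dp": [0, 0.05, 0], "fingers": 4.5}
    - {"turn": [0, 0, 0], "dp": [0, 0, 0], "fingers": 5.8}
    - {"turn": [0, 0, 0], "dp": [0, 0, 0], "fingers": 6.5}
    - {"turn": [0, 0, 0], "dp": [0, 0, 0], "fingers": 8.5}
    - {"turn": [0, 0, 0], "dp": [0, 0, 0], "fingers": 8.5}
    - {"turn": [0, 0, 0], "dp": [0, 0, 0], "fingers": 8.5}
    - {"turn": [0, 0, 0], "dp": [0, -2, 0], "fingers": 8.5}
    - {"turn": [0, 0, 0], "dp": [0, -4, 0], "fingers": 8.5}
    - {"turn": [0, 0, 0], "dp": [0, -4, 0], "fingers": 8.5}
    - {"turn": [0, 0, 0], "dp": [0, -2, 0], "fingers": 8.5}
    - {"turn": [0, 0, 0], "dp": [0, 0, 0], "fingers": 8.5}

```text
time: 7.95
position: [0.5861, -0.1269, 0.3499]
ee_rot: [0.001, -0.707, 0.707, -0.001]
force: [-0.4, 0.9, -0.5]
opening: 0.0852
```

Run:
```python
from h import *
rel(.455,.067,.32,0,-1)
d=grab('wrist'); disc(d,.585,-.127,.04,.085,.115); cork(d,.585,-.127);cork(d,.591,-.021); disc(d,.452,.067,.03,.055,.085); disc(d,.452,-.07,.045,.035,.055)
```

```text
t 7.95 pos [ 0.5861 -0.1269  0.3499] F [-0.4  0.9 -0.5] open 0.0852 j7 -1.31
dp [ 13.07   2.97 -19.43] turn [-0.     0.002 -0.001]
tool axes (cols)
 [[-1.     0.001  0.002]
 [-0.002 -0.    -1.   ]
 [-0.001 -1.     0.   ]]
3076 mean [ 0.5861 -0.1268  0.1047] circ [ 0.5833 -0.1269] 0.0262 z [0.0965 0.1056 0.1069]
cork 1407 mean [ 0.6022 -0.1282  0.0065] circ [ 0.5833 -0.1279] 0.0429
cork 3826 mean [ 0.5911 -0.021   0.0058] circ [ 0.589 -0.012] 0.0509
64 mean [0.4622 0.0676 0.0573] circ [0.462  0.0668] 0.0083 z [0.0551 0.0565 0.0628]
817 mean [ 0.4524 -0.0684  0.0418] circ [ 0.4521 -0.0684] 0.0284 z [0.0356 0.0432 0.0453]
```

Emit:
carry_out:
  plan:
    - {"turn": [0, 0, 0], "dp": [2.6, 0, -3.8], "fingers": 8.5}
    - {"turn": [0, 0, 0], "dp": [2.6, 0, -3.8], "fingers": 8.5}
    - {"turn": [0, 0, 0], "dp": [2.6, 0, -3.8], "fingers": 8.5}
    - {"turn": [0, 0, 0], "dp": [2.6, 0, -3.8], "fingers": 8.5}
    - {"turn": [0, 0, 0], "dp": [2, 0, -3], "fingers": 8.5}
    - {"turn": [0, 0, 0], "dp": [0, 0, 0], "fingers": 8.5}
    - {"turn": [0, 0, 0], "dp": [0, 0, 0], "fingers": 8.5}

```text
time: 8.7
position: [0.455, 0.0605, 0.3427]
ee_rot: [0.004, -0.706, 0.708, 0.002]
force: [0.7, -0.6, -0.7]
opening: 0.0851
```

Run:
```python
from h import *
d=grab('wrist'); disc(d,.456,.067,.03,.06,.085);disc(d,.456,.067,.03,.03,.085)
rel(.456,.068,.20,0,-1)
cv2.imwrite('pics/w4.png',d['frame'][...,::-1])
```

```text
416 mean [0.4548 0.0688 0.0705] circ [0.4537 0.0688] 0.0103 z [0.0642 0.0713 0.0724]
906 mean [0.4584 0.0683 0.0594] circ [0.4538 0.0686] 0.0159 z [0.0383 0.0556 0.0722]
t 8.75 pos [0.4551 0.0605 0.3426] F [ 0.6  0.7 -0.6] open 0.0852 j7 -1.59
dp [-0.21 14.26 -0.77] turn [-0.002  0.002  0.008]
tool axes (cols)
 [[-1.    -0.008  0.002]
 [-0.002 -0.002 -1.   ]
 [ 0.008 -1.     0.001]]
```

View pics/w4.png

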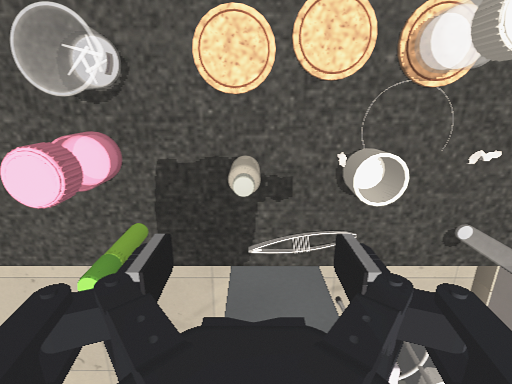

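Emit:
carry_out:
  plan:
    - {"turn": [-0.002, 0.002, 0.008], "dp": [0, 2, -0.8], "fingers": 8.5}
    - {"turn": [0, 0, 0], "dp": [0, 4, 0], "fingers": 8.5}
    - {"turn": [0, 0, 0], "dp": [0, 4, 0], "fingers": 8.5}
    - {"turn": [0, 0, 0], "dp": [0, 2, 0], "fingers": 8.5}
    - {"turn": [0, 0, 0], "dp": [0, 0, 0], "fingers": 8.5}
    - {"turn": [0, 0, 0], "dp": [0, 0, 0], "fingers": 8.5}

```text
time: 9.35
position: [0.4575, 0.0639, 0.2172]
ee_rot: [-0.004, -0.707, 0.707, 0.002]
force: [-0.1, -0.2, 0.4]
opening: 0.0849
```

Run:
```python
from h import *
rel(.4545,.0687,.194,0,-1)
```

```text
t 9.35 pos [0.4575 0.0639 0.2172] F [-0.1 -0.2  0.4] open 0.0849 j7 -1.57
dp [ 0.31  2.32 -0.48] turn [-0.001 -0.008 -0.002]
tool axes (cols)
 [[-1.     0.002 -0.008]
 [ 0.008 -0.001 -1.   ]
 [-0.002 -1.     0.001]]
```

Emit:
carry_out:
  plan:
    - {"turn": [0, -0.008, -0.002], "dp": [0.3, 1, -0.5], "fingers": 8.5}
    - {"turn": [0, 0, 0], "dp": [0, 1.2, 0], "fingers": 8.5}
    - {"turn": [0, 0, 0], "dp": [0, 0, 0], "fingers": 8.5}
    - {"turn": [0, 0, 0], "dp": [0, 0, 0], "fingers": 2}
    - {"turn": [0, 0, 0], "dp": [0, 0, 0], "fingers": 2}
    - {"turn": [0, 0, 0], "dp": [0, 0, 0], "fingers": 2}
    - {"turn": [0, 0, 0], "dp": [0, 0, 0], "fingers": 2}
    - {"turn": [0, 0, 0], "dp": [0, 0, 0], "fingers": 2}
    - {"turn": [0, 0, 0], "dp": [0, 0, 0], "fingers": 2}
    - {"turn": [0, 0, 0], "dp": [0, 0, 0], "fingers": 2}
  force: 30

```text
time: 10.35
position: [0.4554, 0.069, 0.1967]
ee_rot: [0.002, 0.707, -0.707, 0.002]
force: [-0.0, 0.5, -1.7]
opening: 0.0316
```

Run:
```python
from h import *
rel(.578,.079,.30,0,-1)
```

```text
t 10.35 pos [0.4554 0.069  0.1967] F [-0.   0.5 -1.7] open 0.0316 j7 -1.57
dp [-12.31 -10.27  -1.  ] turn [ 0.     0.    -0.005]
tool axes (cols)
 [[-1.     0.005  0.   ]
 [-0.     0.    -1.   ]
 [-0.005 -1.    -0.   ]]
```

Emit:
carry_out:
  plan:
    - {"turn": [0, 0, 0], "dp": [0, -3, 0], "fingers": 2}
    - {"turn": [0, 0, 0], "dp": [0, -3.5, 0], "fingers": 2}
    - {"turn": [0, 0, 0], "dp": [-3, -1, 0], "fingers": 2}
    - {"turn": [0, 0, 0], "dp": [-3.5, 0, -0.3], "fingers": 2}
    - {"turn": [0, 0, 0], "dp": [-3.5, 0, -0.3], "fingers": 2}
    - {"turn": [0, 0, 0], "dp": [-2, 0, -0.3], "fingers": 2}
    - {"turn": [0, 0, 0], "dp": [0, 0, 0], "fingers": 2}
    - {"turn": [0, 0, 0], "dp": [0, 0, 0], "fingers": 2}

```text
time: 11.15
position: [0.5783, 0.0782, 0.2754]
ee_rot: [-0.001, -0.707, 0.707, -0.001]
force: [-0.4, 0.3, -0.9]
opening: 0.0314
```

Run:
```python
from h import *
rel(.5785,.0796,.2045,0,-1)
d=grab('wrist'); disc(d,.577,.08,.03,.1,.19); cork(d,.578,.079)
```

```text
t 11.15 pos [0.5783 0.0782 0.2754] F [-0.4  0.3 -0.9] open 0.0314 j7 -1.59
dp [-0.01  7.09 -0.15] turn [-0.001  0.    -0.002]
tool axes (cols)
 [[-1.     0.002  0.   ]
 [-0.    -0.001 -1.   ]
 [-0.002 -1.     0.001]]
17457 mean [0.588  0.0791 0.1578] circ [0.5815 0.0804] 0.0297 z [0.1144 0.1558 0.1886]
cork 4691 mean [0.5827 0.0813 0.0058] circ [0.578 0.071] 0.0522
```

Emit:
carry_out:
  plan:
    - {"turn": [0, 0, 0], "dp": [0, 2.5, -0.15], "fingers": 2}
    - {"turn": [0, 0, 0], "dp": [0, 2.5, 0], "fingers": 2}
    - {"turn": [0, 0, 0], "dp": [0, 1, 0], "fingers": 2}
    - {"turn": [0, 0, 0], "dp": [0, 0, 0], "fingers": 2}
    - {"turn": [0, 0, 0], "dp": [0, 0, 0], "fingers": 2}

```text
time: 11.7
position: [0.5765, 0.0795, 0.2153]
ee_rot: [-0.001, -0.707, 0.707, -0.001]
force: [0.0, -0.0, -1.2]
opening: 0.0314
```

Run:
```python
from h import *
rel(.5785,.0796,.203,0,-1)
```

```text
t 11.7 pos [0.5765 0.0795 0.2153] F [ 0.  -0.  -1.2] open 0.0314 j7 -1.58
dp [-0.2   1.23 -0.01] turn [-0.     0.    -0.002]
tool axes (cols)
 [[-1.     0.002  0.   ]
 [-0.    -0.    -1.   ]
 [-0.002 -1.     0.   ]]
```

Emit:
carry_out:
  plan:
    - {"turn": [0, 0, -0.002], "dp": [-0.2, 0.7, 0], "fingers": 2}
    - {"turn": [0, 0, 0], "dp": [0, 0.4, 0], "fingers": 2}
    - {"turn": [0, 0, 0], "dp": [0, 0.1, 0], "fingers": 2}
    - {"turn": [0, 0, 0], "dp": [0, 0, 0], "fingers": 2}

```text
time: 12.1
position: [0.5791, 0.0795, 0.2045]
ee_rot: [0.001, 0.707, -0.707, 0.001]
force: [0.3, -1.2, -0.5]
opening: 0.0313
```

Run:
```python
from h import *
rel(.5785,.0796,.2025,0,-1)
```

```text
t 12.1 pos [0.5791 0.0795 0.2045] F [ 0.3 -1.2 -0.5] open 0.0313 j7 -1.58
dp [ 0.06  0.2  -0.01] turn [ 0.     0.    -0.003]
tool axes (cols)
 [[-1.     0.003  0.   ]
 [-0.     0.    -1.   ]
 [-0.003 -1.    -0.   ]]
```

Emit:
carry_out:
  plan:
    - {"turn": [0, 0, 0], "dp": [0, 0.2, 0], "fingers": 2}
    - {"turn": [0, 0, 0], "dp": [0, 0.05, 0], "fingers": 2}
    - {"turn": [0, 0, 0], "dp": [0, 0, 0], "fingers": 3.4}
    - {"turn": [0, 0, 0], "dp": [0, 0, 0], "fingers": 4.5}
    - {"turn": [0, 0, 0], "dp": [0, 0, 0], "fingers": 7}
    - {"turn": [0, 0, 0], "dp": [0, 0, 0], "fingers": 7}
    - {"turn": [0, 0, 0], "dp": [0, 0, 0], "fingers": 7}
    - {"turn": [0, 0, 0], "dp": [0, -2, 0], "fingers": 8.5}
    - {"turn": [0, 0, 0], "dp": [0, -4, 0], "fingers": 8.5}
    - {"turn": [0, 0, 0], "dp": [0, -4, 0], "fingers": 8.5}
    - {"turn": [0, 0, 0], "dp": [0, -3, 0], "fingers": 8.5}
    - {"turn": [0, 0, 0], "dp": [0, 0, 0], "fingers": 8.5}

```text
time: 13.3
position: [0.5785, 0.0793, 0.3366]
ee_rot: [-0.001, -0.707, 0.707, -0.001]
force: [0.3, -0.9, -1.2]
opening: 0.085
```

Run:
```python
from h import *
d=grab('wrist'); disc(d,.578,.08,.03,.072,.095);disc(d,.452,-.068,.045,.035,.055);cork(d,.591,-.021)
rel(.452,-.068,.32,0,-1)
```

```text
423 mean [0.5779 0.0794 0.0772] circ [0.5771 0.0794] 0.0105 z [0.0746 0.0774 0.0786]
112 mean [ 0.4767 -0.0773  0.0421] circ [ 0.4744 -0.0783] 0.0127 z [0.0362 0.0434 0.0455]
cork 3194 mean [ 0.5916 -0.02    0.0057] circ [ 0.5892 -0.0134] 0.0517
t 13.35 pos [0.5782 0.0794 0.3348] F [ 0.9 -1.1  0.2] open 0.085 j7 -1.61
dp [12.62  1.49 14.74] turn [-0.  0.  0.]
tool axes (cols)
 [[-1. -0.  0.]
 [-0. -0. -1.]
 [ 0. -1.  0.]]
```

Emit:
carry_out:
  plan:
    - {"turn": [0, 0, 0], "dp": [2.5, 0, 3.0], "fingers": 8.5}
    - {"turn": [0, 0, 0], "dp": [2.5, 0, 3.0], "fingers": 8.5}
    - {"turn": [0, 0, 0], "dp": [2.5, 0, 3.0], "fingers": 8.5}
    - {"turn": [0, 0, 0], "dp": [2.5, 0, 3.0], "fingers": 8.5}
    - {"turn": [0, 0, 0], "dp": [2, 0, 2.3], "fingers": 8.5}
    - {"turn": [0, 0, 0], "dp": [0, 0, 0], "fingers": 8.5}
    - {"turn": [0, 0, 0], "dp": [0, 0, 0], "fingers": 8.5}

```text
time: 14.05
position: [0.4522, -0.0676, 0.3292]
ee_rot: [-0.004, 0.707, -0.707, -0.002]
force: [0.1, 1.2, 0.6]
opening: 0.0851
```

Run:
```python
from h import *
d=grab('wrist'); disc(d,.452,-.068,.045,.035,.055); cv2.imwrite('pics/w5.png',d['frame'][...,::-1])
rel(.452,-.0685,.22,0,-1)
```

```text
939 mean [ 0.4512 -0.0684  0.0429] circ [ 0.4522 -0.0682] 0.0279 z [0.0366 0.044  0.0454]
t 14.1 pos [ 0.4522 -0.0676  0.3292] F [-0.5 -0.6 -1. ] open 0.0847 j7 -1.35
dp [-0.07 10.92  0.09] turn [-0.     0.002  0.008]
tool axes (cols)
 [[-1.    -0.008  0.002]
 [-0.002 -0.    -1.   ]
 [ 0.008 -1.     0.   ]]
```

View pics/w5.png

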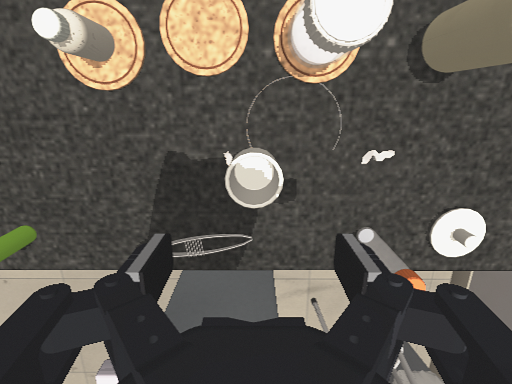

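Emit:
carry_out:
  plan:
    - {"turn": [0, 0.002, 0.008], "dp": [0, 2.5, 0.1], "fingers": 8.5}
    - {"turn": [0, 0, 0], "dp": [0, 3.5, 0], "fingers": 8.5}
    - {"turn": [0, 0, 0], "dp": [0, 3.5, 0], "fingers": 8.5}
    - {"turn": [0, 0, 0], "dp": [0, 2.5, 0], "fingers": 8.5}
    - {"turn": [0, 0, 0], "dp": [0, 0, 0], "fingers": 8.5}
    - {"turn": [0, 0, 0], "dp": [0, 0, 0], "fingers": 8.5}

```text
time: 14.7
position: [0.4548, -0.0643, 0.2036]
ee_rot: [-0.002, 0.708, -0.707, 0.003]
force: [0.4, -0.6, -0.2]
opening: 0.085
```

Run:
```python
from h import *
rel(.452,-.0683,.187,0,-1)
```

```text
t 14.7 pos [ 0.4548 -0.0643  0.2036] F [ 0.4 -0.6 -0.2] open 0.085 j7 -1.33
dp [0.29 1.66 0.4 ] turn [ 0.001  0.007 -0.002]
tool axes (cols)
 [[-1.     0.002  0.007]
 [-0.007  0.001 -1.   ]
 [-0.002 -1.    -0.001]]
```

Emit:
carry_out:
  plan:
    - {"turn": [0, 0.007, -0.002], "dp": [0.28, 0.9, 0.4], "fingers": 8.5}
    - {"turn": [0, 0, 0], "dp": [0, 0.8, 0], "fingers": 8.5}
    - {"turn": [0, 0, 0], "dp": [0, 0, 0], "fingers": 8.5}
    - {"turn": [0, 0, 0], "dp": [0, 0, 0], "fingers": 8.5}

```text
time: 15.1
position: [0.4527, -0.0682, 0.1879]
ee_rot: [0.001, 0.707, -0.707, 0.001]
force: [0.6, -0.4, 0.2]
opening: 0.0851
```

Run:
```python
from h import *
rel(.452,-.0683,.187,0,-1)
```

```text
t 15.1 pos [ 0.4527 -0.0682  0.1879] F [ 0.6 -0.4  0.2] open 0.0851 j7 -1.32
dp [0.07 0.09 0.01] turn [ 0.001 -0.    -0.004]
tool axes (cols)
 [[-1.     0.004 -0.   ]
 [ 0.     0.001 -1.   ]
 [-0.004 -1.    -0.001]]
```

Emit:
carry_out:
  plan:
    - {"turn": [0, 0, -0.004], "dp": [0, 0, 0], "fingers": 4.5}
    - {"turn": [0, 0, 0], "dp": [0, 0, 0], "fingers": 4.5}
    - {"turn": [0, 0, 0], "dp": [0, 0, 0], "fingers": 4.5}
    - {"turn": [0, 0, 0], "dp": [0, 0, 0], "fingers": 4.5}
    - {"turn": [0, 0, 0], "dp": [0, 0, 0], "fingers": 4.5}
    - {"turn": [0, 0, 0], "dp": [0, 0, 0], "fingers": 4.5}
    - {"turn": [0, 0, 0], "dp": [0, 0, 0], "fingers": 4.5}
  force: 30

```text
time: 15.8
position: [0.453, -0.0682, 0.1892]
ee_rot: [0.0, 0.707, -0.707, 0.0]
force: [0.5, 0.3, -0.0]
opening: 0.0535
```

Run:
```python
from h import *
rel(.592,-.0203,.27,0,-1)
```

```text
t 15.8 pos [ 0.453  -0.0682  0.1892] F [ 0.5  0.3 -0. ] open 0.0535 j7 -1.32
dp [-13.91  -8.06  -4.79] turn [ 0.001  0.    -0.001]
tool axes (cols)
 [[-1.     0.001  0.   ]
 [-0.     0.001 -1.   ]
 [-0.001 -1.    -0.001]]
```

Emit:
carry_out:
  plan:
    - {"turn": [0, 0, 0], "dp": [0, -2, 0], "fingers": 4.5}
    - {"turn": [0, 0, 0], "dp": [0, -3, 0], "fingers": 4.5}
    - {"turn": [0, 0, 0], "dp": [0, -3, -1], "fingers": 4.5}
    - {"turn": [0, 0, 0], "dp": [-2.5, 0, -1], "fingers": 4.5}
    - {"turn": [0, 0, 0], "dp": [-3.5, 0, -1], "fingers": 4.5}
    - {"turn": [0, 0, 0], "dp": [-3.5, 0, -1], "fingers": 4.5}
    - {"turn": [0, 0, 0], "dp": [-3, 0, -0.5], "fingers": 4.5}
    - {"turn": [0, 0, 0], "dp": [-1, 0, 0], "fingers": 4.5}
    - {"turn": [0, 0, 0], "dp": [0, 0, 0], "fingers": 4.5}
    - {"turn": [0, 0, 0], "dp": [0, 0, 0], "fingers": 4.5}

```text
time: 16.8
position: [0.5914, -0.0213, 0.2723]
ee_rot: [-0.0, 0.708, -0.707, -0.001]
force: [-0.6, -0.0, 0.1]
opening: 0.0539
```

Run:
```python
from h import *
rel(.592,-.0203,.215,0,-1)
d=grab('wrist');cv2.imwrite('pics/w6.png',d['frame'][...,::-1]); disc(d,.592,-.02,.045,.1,.135)
```

```text
t 16.8 pos [ 0.5914 -0.0213  0.2723] F [-0.6 -0.   0.1] open 0.0539 j7 -1.44
dp [-0.07  5.73 -0.09] turn [ 0.001 -0.     0.002]
tool axes (cols)
 [[-1.    -0.002 -0.   ]
 [ 0.     0.001 -1.   ]
 [ 0.002 -1.    -0.001]]
9398 mean [ 0.5894 -0.0211  0.12  ] circ [ 0.5969 -0.021 ] 0.0406 z [0.1034 0.1224 0.1302]
```

View pics/w6.png

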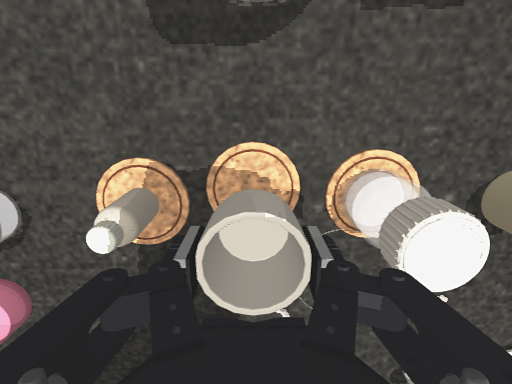

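Emit:
carry_out:
  plan:
    - {"turn": [0, 0, 0.002], "dp": [-0.05, 2, -0.1], "fingers": 4.5}
    - {"turn": [0, 0, 0], "dp": [0, 2.2, 0], "fingers": 4.5}
    - {"turn": [0, 0, 0], "dp": [0, 1.5, 0], "fingers": 4.5}
    - {"turn": [0, 0, 0], "dp": [0, 0, 0], "fingers": 4.5}
    - {"turn": [0, 0, 0], "dp": [0, 0, 0], "fingers": 4.5}

```text
time: 17.35
position: [0.5892, -0.0214, 0.2152]
ee_rot: [0.001, 0.707, -0.707, -0.001]
force: [0.4, -0.6, -0.4]
opening: 0.0535
```

Run:
```python
from h import *
rel(.592,-.0203,.197,0,-1)
```

```text
t 17.35 pos [ 0.5892 -0.0214  0.2152] F [ 0.4 -0.6 -0.4] open 0.0535 j7 -1.43
dp [-0.28  1.82 -0.11] turn [ 0.001 -0.003  0.   ]
tool axes (cols)
 [[-1.    -0.    -0.003]
 [ 0.003  0.001 -1.   ]
 [ 0.    -1.    -0.001]]
```

Emit:
carry_out:
  plan:
    - {"turn": [0, 0, 0], "dp": [-0.28, 1, -0.1], "fingers": 4.5}
    - {"turn": [0, 0, 0], "dp": [0, 0.7, 0], "fingers": 4.5}
    - {"turn": [0, 0, 0], "dp": [0, 0.1, 0], "fingers": 4.5}
    - {"turn": [0, 0, 0], "dp": [0, 0, 0], "fingers": 4.5}

```text
time: 17.75
position: [0.5923, -0.0205, 0.1976]
ee_rot: [0.002, 0.707, -0.707, -0.0]
force: [-0.2, 0.2, -0.9]
opening: 0.0535
```

Run:
```python
from h import *
rel(.592,-.0203,.195,0,-1)
```

```text
t 17.75 pos [ 0.5923 -0.0205  0.1976] F [-0.2  0.2 -0.9] open 0.0535 j7 -1.43
dp [ 0.03  0.26 -0.02] turn [ 0.001 -0.003 -0.002]
tool axes (cols)
 [[-1.     0.002 -0.003]
 [ 0.003  0.001 -1.   ]
 [-0.002 -1.    -0.001]]
```

Emit:
carry_out:
  plan:
    - {"turn": [0, 0, 0], "dp": [0, 0.22, 0], "fingers": 4.5}
    - {"turn": [0, 0, 0], "dp": [0, 0.08, 0], "fingers": 4.5}
    - {"turn": [0, 0, 0], "dp": [0, 0, 0], "fingers": 5.6}
    - {"turn": [0, 0, 0], "dp": [0, 0, 0], "fingers": 6.3}
    - {"turn": [0, 0, 0], "dp": [0, 0, 0], "fingers": 7.5}
    - {"turn": [0, 0, 0], "dp": [0, 0, 0], "fingers": 7.5}
    - {"turn": [0, 0, 0], "dp": [0, 0, 0], "fingers": 7.5}
    - {"turn": [0, 0, 0], "dp": [0, -2, 0], "fingers": 7.5}
    - {"turn": [0, 0, 0], "dp": [0, -4, 0], "fingers": 7.5}
    - {"turn": [0, 0, 0], "dp": [0, -4, 0], "fingers": 7.5}
    - {"turn": [0, 0, 0], "dp": [0, -4, 0], "fingers": 7.5}
    - {"turn": [0, 0, 0], "dp": [0, 0, 0], "fingers": 7.5}

```text
time: 18.95
position: [0.5918, -0.0208, 0.3396]
ee_rot: [0.001, 0.707, -0.707, -0.001]
force: [-0.0, 0.4, -0.3]
opening: 0.0751
```

Run:
```python
from h import *
d=grab('wrist'); disc(d,.592,-.02,.045,.042,.06); disc(d,.592,-.02,.045,.047,.06); disc(d,.585,-.127,.04,.085,.115)
rel(.381,-.304,.35,0,-1)
```

```text
874 mean [ 0.591  -0.0204  0.0492] circ [ 0.5922 -0.0205] 0.028 z [0.0436 0.0501 0.0513]
736 mean [ 0.5925 -0.0205  0.0501] circ [ 0.5922 -0.0205] 0.028 z [0.048  0.0503 0.0514]
3623 mean [ 0.5867 -0.1232  0.1037] circ [ 0.5832 -0.1265] 0.0264 z [0.0911 0.1055 0.1068]
t 19.0 pos [ 0.5914 -0.0206  0.3374] F [ 0.1  0.1 -0.9] open 0.0748 j7 -1.45
dp [20.96 -1.25 28.39] turn [ 0.001 -0.003  0.002]
tool axes (cols)
 [[-1.    -0.002 -0.003]
 [ 0.003  0.001 -1.   ]
 [ 0.002 -1.    -0.001]]
```

Emit:
carry_out:
  plan:
    - {"turn": [0, 0, 0], "dp": [2.6, -1, 3.5], "fingers": 6}
    - {"turn": [0, 0, 0], "dp": [2.6, -0.5, 3.5], "fingers": 6}
    - {"turn": [0, 0, 0], "dp": [2.6, 0, 3.5], "fingers": 6}
    - {"turn": [0, 0, 0], "dp": [2.6, 0, 3.5], "fingers": 6}
    - {"turn": [0, 0, 0], "dp": [2.6, 0, 3.5], "fingers": 6}
    - {"turn": [0, 0, 0], "dp": [2.6, 0, 3.5], "fingers": 6}
    - {"turn": [0, 0, 0], "dp": [2.6, 0, 3.5], "fingers": 6}
    - {"turn": [0, 0, 0], "dp": [2.0, 0, 3.0], "fingers": 6}
    - {"turn": [0, 0, 0], "dp": [0, 0, 0], "fingers": 6}
    - {"turn": [0, 0, 0], "dp": [0, 0, 0], "fingers": 6}

```text
time: 20.0
position: [0.3797, -0.3035, 0.3459]
ee_rot: [-0.003, 0.709, -0.705, -0.004]
force: [0.2, 0.5, 0.1]
opening: 0.0599
```

Run:
```python
from h import *
rel(.3805,-.304,.25,0,-1)
d=grab('wrist');cv2.imwrite('pics/w7.png',d['frame'][...,::-1]); disc(d,.3805,-.304,.045,.004,.014,True); disc(d,.3805,-.304,.03,.024,.04); disc(d,.369,-.195,.05,.02,.13)
```

```text
t 20.0 pos [ 0.3797 -0.3035  0.3459] F [0.2 0.5 0.1] open 0.0599 j7 -0.89
dp [-0.17  9.59  0.1 ] turn [ 0.005 -0.     0.01 ]
tool axes (cols)
 [[-1.    -0.01  -0.   ]
 [ 0.     0.005 -1.   ]
 [ 0.01  -1.    -0.005]]
2056 mean [ 0.381  -0.3042  0.0087] circ [ 0.3795 -0.3041] 0.0311 z [0.0075 0.0087 0.01  ]
167 mean [ 0.3803 -0.3042  0.0291] circ [ 0.3798 -0.3045] 0.0079 z [0.0273 0.0292 0.0303]
1423 mean [ 0.3774 -0.2043  0.0816] circ [ 0.3743 -0.2005] 0.0123 z [0.0304 0.0951 0.1034]
```

View pics/w7.png

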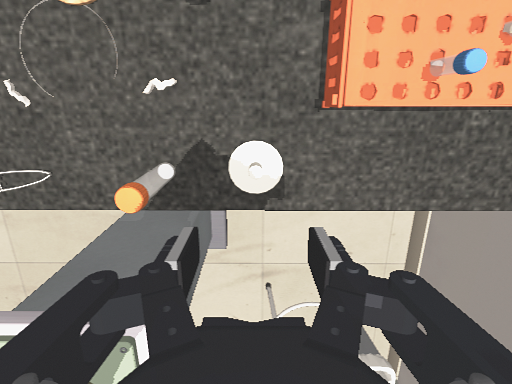

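Emit:
carry_out:
  plan:
    - {"turn": [0.005, 0, 0.01], "dp": [0, 3, 0.05], "fingers": 3.5}
    - {"turn": [0, 0, 0], "dp": [0, 3.5, 0], "fingers": 3.5}
    - {"turn": [0, 0, 0], "dp": [0, 3.5, 0], "fingers": 3.5}
    - {"turn": [0, 0, 0], "dp": [0, 2, 0], "fingers": 3.5}
    - {"turn": [0, 0, 0], "dp": [0, 0, 0], "fingers": 3.5}
    - {"turn": [0, 0, 0], "dp": [0, 0, 0], "fingers": 3.5}
  force: 25

```text
time: 20.65
position: [0.3838, -0.2985, 0.2215]
ee_rot: [-0.003, 0.707, -0.707, 0.004]
force: [0.2, 0.0, 0.9]
opening: 0.035
```

Run:
```python
from h import *
rel(.3798,-.3042,.187,0,-1)
```

```text
t 20.65 pos [ 0.3838 -0.2985  0.2215] F [0.2 0.  0.9] open 0.035 j7 -0.88
dp [0.41 3.45 0.57] turn [ 0.001  0.009 -0.002]
tool axes (cols)
 [[-1.     0.002  0.009]
 [-0.009  0.001 -1.   ]
 [-0.002 -1.    -0.001]]
```

Emit:
carry_out:
  plan:
    - {"turn": [0, 0.009, -0.002], "dp": [0.4, 0, 0.55], "fingers": 3.5}
    - {"turn": [0, 0, 0], "dp": [0, 1, 0], "fingers": 3.5}
    - {"turn": [0, 0, 0], "dp": [0, 1, 0], "fingers": 3.5}
    - {"turn": [0, 0, 0], "dp": [0, 0, 0], "fingers": 3.5}

```text
time: 21.05
position: [0.3805, -0.3043, 0.2027]
ee_rot: [-0.001, -0.707, 0.708, -0.001]
force: [-0.6, -0.1, 0.5]
opening: 0.0348
```

Run:
```python
from h import *
rel(.3798,-.3042,.187,0,-1)
d=grab('wrist');cv2.imwrite('pics/w8.png',d['frame'][...,::-1])
```

```text
t 21.05 pos [ 0.3805 -0.3043  0.2027] F [-0.6 -0.1  0.5] open 0.0348 j7 -0.88
dp [ 0.08  1.57 -0.02] turn [-0.001  0.    -0.003]
tool axes (cols)
 [[-1.     0.003  0.   ]
 [-0.    -0.001 -1.   ]
 [-0.003 -1.     0.001]]
```

View pics/w8.png

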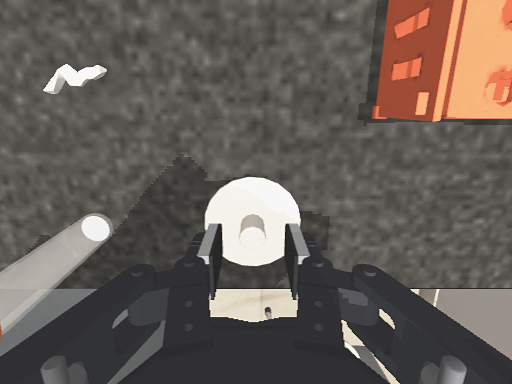

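Emit:
carry_out:
  plan:
    - {"turn": [0, 0, -0.003], "dp": [0.05, 0.9, 0], "fingers": 3.5}
    - {"turn": [0, 0, 0], "dp": [0, 0.6, 0], "fingers": 3.5}
    - {"turn": [0, 0, 0], "dp": [0, 0, 0], "fingers": 3.5}
    - {"turn": [0, 0, 0], "dp": [0, 0, 0], "fingers": 2.4}
    - {"turn": [0, 0, 0], "dp": [0, 0, 0], "fingers": 0.5}
    - {"turn": [0, 0, 0], "dp": [0, 0, 0], "fingers": 0.5}
    - {"turn": [0, 0, 0], "dp": [0, 0, 0], "fingers": 0.5}
    - {"turn": [0, 0, 0], "dp": [0, 0, 0], "fingers": 0.5}
    - {"turn": [0, 0, 0], "dp": [0, 0, 0], "fingers": 0.5}
  force: 40

```text
time: 22.0
position: [0.3803, -0.3044, 0.1874]
ee_rot: [-0.0, -0.706, 0.708, -0.0]
force: [-0.4, -0.6, -1.0]
opening: 0.0142
```

Run:
```python
from h import *
rel(.3798,-.3042,.34,0,-1)
```

```text
t 22.0 pos [ 0.3803 -0.3044  0.1874] F [-0.4 -0.6 -1. ] open 0.0142 j7 -0.88
dp [ 3.000e-02 -1.526e+01  1.000e-02] turn [-0.002  0.    -0.001]
tool axes (cols)
 [[-1.     0.001  0.   ]
 [-0.    -0.002 -1.   ]
 [-0.001 -1.     0.002]]
```

Emit:
carry_out:
  plan:
    - {"turn": [0, 0, 0], "dp": [0, -2, 0], "fingers": 0.5}
    - {"turn": [0, 0, 0], "dp": [0, -4, 0], "fingers": 0.5}
    - {"turn": [0, 0, 0], "dp": [0, -4, 0], "fingers": 0.5}
    - {"turn": [0, 0, 0], "dp": [-1.5, -3.5, -2], "fingers": 0.5}
    - {"turn": [0, 0, 0], "dp": [-2.6, 0, -3.5], "fingers": 0.5}
    - {"turn": [0, 0, 0], "dp": [-2.6, 0, -3.5], "fingers": 0.5}
    - {"turn": [0, 0, 0], "dp": [-2.6, 0, -3.5], "fingers": 0.5}
    - {"turn": [0, 0, 0], "dp": [-2.6, 0, -3.5], "fingers": 0.5}
    - {"turn": [0, 0, 0], "dp": [-2.6, 0, -3.5], "fingers": 0.5}
    - {"turn": [0, 0, 0], "dp": [-2.6, 0, -3.5], "fingers": 0.5}
    - {"turn": [0, 0, 0], "dp": [0, 0, 0], "fingers": 0.5}
    - {"turn": [0, 0, 0], "dp": [0, 0, 0], "fingers": 0.5}

```text
time: 23.2
position: [0.5568, -0.0649, 0.3283]
ee_rot: [-0.002, -0.707, 0.708, -0.0]
force: [-0.5, -1.4, -0.8]
opening: 0.0139
```

Run:
```python
from h import *
rel(.592,-.0205,.30,0,-1)
```

```text
t 23.2 pos [ 0.5568 -0.0649  0.3283] F [-0.5 -1.4 -0.8] open 0.0139 j7 -1.35
dp [-3.5   2.84 -4.45] turn [-0.001 -0.002 -0.003]
tool axes (cols)
 [[-1.     0.003 -0.002]
 [ 0.002 -0.001 -1.   ]
 [-0.003 -1.     0.001]]
```

Emit:
carry_out:
  plan:
    - {"turn": [0, 0, -0.003], "dp": [-1.7, 0, -2.2], "fingers": 0.5}
    - {"turn": [0, 0, 0], "dp": [-1.7, 1, -2.2], "fingers": 0.5}
    - {"turn": [0, 0, 0], "dp": [0, 2.5, 0], "fingers": 0.5}
    - {"turn": [0, 0, 0], "dp": [0, 1.2, 0], "fingers": 0.5}
    - {"turn": [0, 0, 0], "dp": [0, 0, 0], "fingers": 0.5}
    - {"turn": [0, 0, 0], "dp": [0, 0, 0], "fingers": 0.5}

```text
time: 23.8
position: [0.5906, -0.0245, 0.2812]
ee_rot: [-0.003, -0.706, 0.708, 0.003]
force: [-0.0, -0.6, -1.3]
opening: 0.014
```

Run:
```python
from h import *
rel(.5925,-.0205,.245,0,-1)
d=grab('wrist');cv2.imwrite('pics/w9.png',d['frame'][...,::-1]); z=arm.sense()['position'][2]-.1874
disc(d,.592,-.02,.045,z+.002,z+.0135,True)
```

```text
t 23.8 pos [ 0.5906 -0.0245  0.2812] F [-0.  -0.6 -1.3] open 0.014 j7 -1.42
dp [-0.19  3.62 -0.41] turn [-0.002 -0.009  0.   ]
tool axes (cols)
 [[-1.    -0.    -0.009]
 [ 0.009 -0.002 -1.   ]
 [-0.    -1.     0.002]]
4504 mean [ 0.6002 -0.0249  0.1029] circ [ 0.5901 -0.025 ] 0.0311 z [0.1017 0.1029 0.104 ]
```

View pics/w9.png

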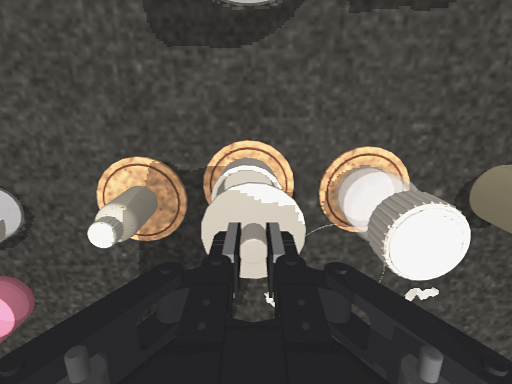

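Emit:
carry_out:
  plan:
    - {"turn": [0, -0.009, 0], "dp": [-0.18, 0.5, -0.4], "fingers": 0.5}
    - {"turn": [0, 0, 0], "dp": [0, 1.3, 0], "fingers": 0.5}
    - {"turn": [0, 0, 0], "dp": [0, 1.0, 0], "fingers": 0.5}
    - {"turn": [0, 0, 0], "dp": [0, 0, 0], "fingers": 0.5}

```text
time: 24.25
position: [0.5926, -0.0211, 0.2526]
ee_rot: [-0.001, -0.706, 0.708, -0.001]
force: [-0.0, 0.9, -0.5]
opening: 0.0138
```

Run:
```python
from h import *
rel(.5925,-.0205,.234,0,-1)
```

```text
t 24.25 pos [ 0.5926 -0.0211  0.2526] F [-0.   0.9 -0.5] open 0.0138 j7 -1.41
dp [ 0.02  1.86 -0.06] turn [-0.002 -0.    -0.002]
tool axes (cols)
 [[-1.     0.002 -0.   ]
 [ 0.    -0.002 -1.   ]
 [-0.002 -1.     0.002]]
```

Emit:
carry_out:
  plan:
    - {"turn": [-0.002, 0, -0.002], "dp": [0, 0.8, -0.06], "fingers": 0.5}
    - {"turn": [0, 0, 0], "dp": [0, 0.6, 0], "fingers": 0.5}
    - {"turn": [0, 0, 0], "dp": [0, 0.3, 0], "fingers": 0.5}
    - {"turn": [0, 0, 0], "dp": [0, 0, 0], "fingers": 0.5}

```text
time: 24.65
position: [0.5926, -0.0205, 0.2337]
ee_rot: [0.0, -0.707, 0.707, 0.0]
force: [-0.1, 0.1, -1.2]
opening: 0.0141
```

Run:
```python
from h import *
rel(.5925,-.0205,.2334,0,-1)
```

```text
t 24.65 pos [ 0.5926 -0.0205  0.2337] F [-0.1  0.1 -1.2] open 0.0141 j7 -1.41
dp [ 0.01  0.03 -0.  ] turn [-0. -0.  0.]
tool axes (cols)
 [[-1. -0. -0.]
 [ 0. -0. -1.]
 [ 0. -1.  0.]]
```

Emit:
carry_out:
  plan:
    - {"turn": [0, 0, 0], "dp": [0, 0.07, 0], "fingers": 0.5}
    - {"turn": [0, 0, 0], "dp": [0, 0, 0], "fingers": 1.8}
    - {"turn": [0, 0, 0], "dp": [0, 0, 0], "fingers": 2.4}
    - {"turn": [0, 0, 0], "dp": [0, 0, 0], "fingers": 3.5}
    - {"turn": [0, 0, 0], "dp": [0, 0, 0], "fingers": 3.5}
    - {"turn": [0, 0, 0], "dp": [0, -1.5, 0], "fingers": 3.5}
    - {"turn": [0, 0, 0], "dp": [0, -3, 0], "fingers": 3.5}
    - {"turn": [0, 0, 0], "dp": [0, -4, 0], "fingers": 3.5}
    - {"turn": [0, 0, 0], "dp": [0, -4, 0], "fingers": 3.5}
    - {"turn": [0, 0, 0], "dp": [4, 0, 0], "fingers": 3.5}
    - {"turn": [0, 0, 0], "dp": [4, 0, 0], "fingers": 3.5}
    - {"turn": [0, 0, 0], "dp": [0, 0, 0], "fingers": 3.5}

```text
time: 25.85
position: [0.5103, -0.0208, 0.3708]
ee_rot: [-0.003, -0.707, 0.707, -0.002]
force: [1.2, 0.1, -0.0]
opening: 0.0351
```

Run:
```python
from h import *
rel(.5,-.02,.36,0,-1)
d=grab('wrist');cv2.imwrite('pics/w10.png',d['frame'][...,::-1])
print('lid');disc(d,.592,-.02,.05,.05,.066,True);disc(d,.592,-.02,.03,.07,.09)
print('wide');disc(d,.585,-.127,.04,.095,.115)
print('small');disc(d,.578,.08,.03,.072,.095)
for c in((.577,.079),(.591,-.021),(.585,-.127)): cork(d,*c)
t=grab('top');t0=dict(np.load('pics/top.npz')); s=grab('side')
cv2.imwrite('pics/s2.png',cv2.resize(s['frame'][90:240,160:340,::-1],None,fx=4,fy=4,interpolation=cv2.INTER_CUBIC))
```

```text
t 25.85 pos [ 0.5103 -0.0208  0.3708] F [ 1.2  0.1 -0. ] open 0.0351 j7 -1.41
dp [ 1.03  1.07 -0.08] turn [-0.    -0.    -0.007]
tool axes (cols)
 [[-1.     0.007 -0.   ]
 [ 0.    -0.    -1.   ]
 [-0.007 -1.     0.   ]]
lid
2965 mean [ 0.5926 -0.0207  0.055 ] circ [ 0.5919 -0.0206] 0.0309 z [0.0537 0.055  0.0562]
235 mean [ 0.5919 -0.0206  0.0755] circ [ 0.5919 -0.0205] 0.0077 z [0.0743 0.0754 0.0767]
wide
3324 mean [ 0.5838 -0.1247  0.1052] circ [ 0.583  -0.1269] 0.0266 z [0.1013 0.1056 0.1069]
small
411 mean [0.577  0.0784 0.0772] circ [0.5772 0.0789] 0.0104 z [0.074  0.0774 0.0787]
cork 3028 mean [0.5789 0.0747 0.0056] circ [0.5777 0.0719] 0.0529
cork 1066 mean [ 0.5838 -0.0206  0.0049] circ [ 0.5919 -0.0117] 0.051
cork 1577 mean [ 0.588  -0.1105  0.0063] circ [ 0.5847 -0.1291] 0.0431
```

View pics/w10.png

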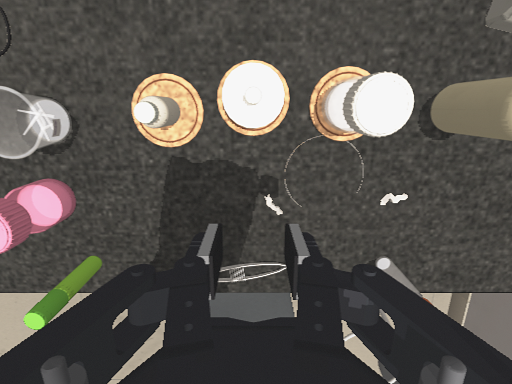

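View pics/s2.png

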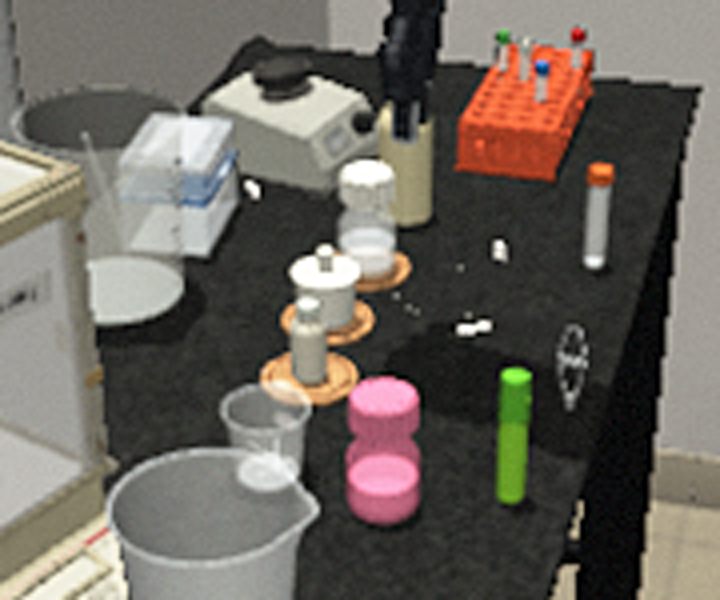

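```bash
python3 -c "
from h import *
print(arm.job_done())"
```

```text
the job is handed in; nothing more can be done
None
```

The row is laid out and I've handed the job in; the last check was at about 26 s of robot time. The hand-in reports no verdict, so what follows is from my own last pictures.

- **Order placed:** the wide white-capped bottle went on the right coaster next to the jar, then the small cream bottle on the left coaster next to the beaker. The crucible went on the middle coaster next, with its lid fitted last.
- **Centring:** all three stood upright. By the wrist camera, the crucible and lid were within about 1 mm of their coaster's centre, and the two bottles within about 2 mm.
- **Lid fit:** the lid's disc top measured 55 mm above the bench, which is its seated height, and the lid lay level.
- **Left alone:** the jar, the beaker and the pink look-alike stood where they were in the final pictures. I judged this by eye and did not measure it. The orange look-alike was outside the final side crop, and the arm never went near it.
- **Robot:** the gripper was clear of everything at hand-in. Forces stayed at a few newtons in every reading I took.

**Readings that disagreed:** the overhead and wrist cameras differed by 3–5 mm on some positions, so I used the wrist camera. The circle fits on the coasters were thrown off by stray pixels, by up to about 9 mm. I used the centroid of the coaster pixels instead, taken before the objects hid the coasters.

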